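# Seat the egg cup in its saucer

## Robot

A 6-joint arm with a two-finger parallel gripper is mounted at the origin on a cart in front of the work surface, level with it; the furniture and walls round the work are solid. World frame = base frame: x ahead of the robot, y to its left, z up, the work surface at z = 0. Lengths are in m, angles in degrees, forces in N, time in s.
With the tool pointing down it reaches from about 0.325 to 0.75 m from the base axis. Payload 7.6 kg.
Tool frame: the origin (TCP) lies at the very end of the fingers, on their centre line; the grasp point (between the pads) lies 19 mm behind it; z points along the fingers, y is the line along which they close (so a half turn about z gives the same grasp; the last joint's range is limited). The gripper opens to 85 mm and grips with 20 to 120 N. Pads are 22 mm wide; open, the fingers measure 114 mm over their backs; the gripper's body (76 mm by 85 mm) begins 54 mm behind the grasp point. The pads swing forward as they close: fully open they stand 13 mm farther back than shut.
Start: joints at [69.941, 2.991, 80.254, -0, 96.75, -4.028], TCP at [0.145, 0.505, 0.231] pointing down, gripper open.
Joint ranges: [-166.34, 166.34], [-52.06, 124.39], [6.96, 135.62], [-60.46, 240.46], [14.63, 156.25], [-167.68, 167.68]. Speed limits (degrees/s): [147.25, 147.25, 172.46, 180, 180, 180].

## Interface

Orientations are given as [roll, pitch, yaw] about the fixed x, y, z axes, in that order (R = Rz(yaw) Ry(pitch) Rx(roll)).
In Python, from workcell import get_state, vision, workorder gives the robot as it stands.
- The arm moves only by the shell command python3 -m pendant 'ROWS' [FORCE]. ROWS is a JSON object of lists of equal length, an entry for each row: "offset": the shift along the world's x, y, z in units of 20 mm (1.0 is 20 mm), a list of three; "twist": the turn, a rotation vector about the world's x, y, z in units of 0.15 rad (1.0 is 0.15 rad), a list of three; "claw": the gripper's target within -1 to 1 (shut at 1, half-way at 0, fully open at -1). In form: {"offset": [[dx, dy, dz], ...], "twist": [[ax, ay, az], ...], "claw": [claw, ...]}. A call has 1 to 12 rows; each row shifts and turns the commanded pose from where the row before left it; what a row does not reach is not made up. A row lasts 1/10 s, in which the tool goes at most 50 mm and 8.59 degrees, less where a joint would pass 70% of its speed; a pose out of reach is approached as far as the arm can. A call with a number of a shift or a turn outside -1 to 1 is refused whole. A call with a gripper value outside its range is refused whole. The fingers move at their own pace and stop on an object; FORCE is the grip in N (left out, the last holds). Time passes only in rows, so rows that do not move let the fingers close. It gives the time, the measured TCP pose, the force, the opening and the grip force at its end, in the units of the state.
- get_state(): the state, without advancing time (a new reading comes with each control period).
- vision.get_image(name): name is "scene" or "top"; returns a dict with "pixels" (384x512x3 uint8, red, green, blue), "K" (3x3 intrinsics, pixels), "view" (4x4, takes a point from world to camera coordinates). Camera axes: x right, y down, z forward; pixel columns grow to the right and rows downward; lengths in m; the calibration is good to about 2 mm. A picture is of the moment at which its call begins. There is no depth.
- workorder.sign_off(): hands the job in; it is judged then, once.
Trained networks look in a picture, given as the dict that the camera call returned (one of the last four; its "shot" number tells which), for a name from the list of things; names that differ only in an ending like _2 or _b are one class to them, and where a whole thing is asked for, a point or a joint stands for the part that bears it (a point fixed in the world has none). Each returns a list of dicts, best first, with "p" (0 to 1); they miss things now and then, are a little off and sometimes report something else, mostly with a low value. They report only what shows in the picture. A call takes as long as a camera call. They do not tell look-alikes from the thing itself.
- vision.boxes_of(picture, target): "rect" ([left, top, width, height] in pixels, round what is visible of it).
The state is a dict: "time": time; "joints": joint angles; "qd": joint speeds; "joint_efforts": joint torques, N m; "eef_pos": TCP position; "tcp_rot": TCP orientation; "wrist_force": force on the tool from outside, world axes, zero at the start; "moment": the same for the moment, N m; "opening": finger opening in m; "grasp_force": force on a finger pad.
Only numpy, scipy, OpenCV 4.12 (cv2) and the standard library are available. Lean on these libraries where they do the work, as an engineer would, in place of code of your own. Each camera call takes 0.05 s, during which the arm holds its last target. There are 200 camera calls.

## Task

Breakfast is laid for two, but one of the two egg cups was put down askew: its foot stands half on the flat of its saucer instead of in the round well in the middle. Nudge that cup with your fingertips, lightly and a little at a time, until its foot drops fully into the well and it stands level there with the egg still in it. Only push it, do not pick it up; leave its saucer where it is and do not disturb the other setting, the juice glass, the teaspoon or the mugs.

Things in the scene. Friction and masses are not known exactly. Their poses are not given: they have to be found in the camera images.
- cup_a: the askew egg cup, white china, 38 mm tall, round about its z (up), about 0.09 kg. Origin: centre of its underside. Foot: disc 42 mm across, 4 mm high; thin stem; belly: upright band 50 mm across from 13.5 to 22 mm up (a vertical finger touches it here, 25 mm from the axis); rim 45 mm across. Half over the well it leans up to 8 degrees into it; tips if pushed on against the well's far side
- saucer_a: the saucer under cup_a, white china, round, 117 mm across, loose, 0.18 kg. Origin: centre of its underside, on the worktop. Well in the middle: 48 mm across, floor 4 mm above the origin (cup seated: its origin 4 mm above this one); round it a flat shoulder 7 mm up, out to radius 46 mm (cup askew: 7 mm above); rim 11 mm high at radius 58 mm: keep fingertips over 14 mm
- egg_a: the boiled egg in cup_a, pale brown, 41 mm across, 51 mm tall, 0.055 kg, resting loose on the cup's rim, blunt end down. Origin: centre of its widest section, 20 mm above its lower end, 47 mm above the cup's origin. Its top is 85 mm above the worktop at the start
- cup_b: the other egg cup, of the same shape, already seated in the well of its saucer; to be left alone. Origin: centre of its underside
- saucer_b: the saucer under cup_b, same shape as saucer_a; to be left alone. Origin: centre of its underside
- egg_b: the egg in cup_b, same as egg_a; to be left alone. Origin: centre of its widest section
- juice_glass: empty clear juice glass, 71 mm diameter, 82 mm tall, between and behind the settings; to be left alone. Origin: centre of its underside
- teaspoon: steel teaspoon, 132 mm long along its own x, 26 mm wide, lying between the two settings; to be left alone. Origin: centre of its underside
- mug_plain: plain off-white mug, 84 mm wide, 122 mm over its handle, 93 mm tall, standing behind the settings; to be left alone. Origin: centre of its underside
- mug_tea: two-tone mug with tea, 86 mm wide, 116 mm over its handle, 94 mm tall, standing behind the settings; to be left alone. Origin: centre of its underside
Not all that is in view belongs to the job. What is shaped like the egg_a but purple or turquoise is not meant.

How it is judged:
By the outcome, as a careful person would: the job done as asked, in the order asked, and still so for the second after the job is handed in, with the robot touching nothing.
It also fails if it takes over 58 s, if anything falls off the work surface, if the arm or the gripper's body presses on something with over 40 N, if the wrist force passes 120 N, or if a joint passes its speed limit or range.

## Working session

There is one attempt and no reset: what is moved stays moved. The work goes in short steps, Python scripts to look and compute and a shell command to move; the robot and the scene stay as the last step left them, time stands still between calls to the robot, and variables do not carry over. Pictures are saved under pics/ and viewed, at most 10 in all, crops included, and the job is handed in when it is done.

```bash
mkdir -p pics
cat > h.py <<'E'
import numpy as np, cv2
from workcell import get_state, vision, workorder
def ray(im,u,v,z):
    K=np.array(im["K"]);V=np.array(im["view"]);R=V[:3,:3];t=V[:3,3]
    c=-R.T@t; d=R.T@np.linalg.inv(K)@np.array([u,v,1.])
    return c+d*(z-c[2])/d[2]
def proj(im,p):
    K=np.array(im["K"]);V=np.array(im["view"]);q=K@(V[:3,:3]@np.array(p)+V[:3,3]);return q[:2]/q[2]
def save(im,n,box=None,s=1):
    a=im["pixels"]
    if box: a=a[box[1]:box[3],box[0]:box[2]]
    a=cv2.resize(a,None,fx=s,fy=s,interpolation=cv2.INTER_CUBIC)
    cv2.imwrite("pics/"+n,a[:,:,::-1])
E
python3 - <<'E'
from h import *
ims={n:vision.get_image(n) for n in("scene","top")}
for n,im in ims.items():
    V=np.array(im["view"]);print(n,"cam",(-V[:3,:3].T@V[:3,3]).round(3),V[:3,:3].round(2).tolist())
    for t in("cup_a","saucer_a","egg_a","juice_glass","teaspoon","mug_plain","mug_tea"):
        print(n,t,[(np.round(b["rect"]).tolist(),round(b["p"],2)) for b in vision.boxes_of(im,t)][:5])
a=np.vstack([ims["scene"]["pixels"],]);save(ims["scene"],"s0.png",None,1.5);save(ims["top"],"t0.png",None,1.5)
print(get_state()["time"])
E
```

```text
scene cam [0.162 0.437 0.705] [[-0.82, -0.57, 0.01], [-0.36, 0.52, -0.77], [0.43, -0.64, -0.63]]
scene cup_a [([211.0, 256.0, 26.0, 21.0], 0.75)]
scene saucer_a [([279.0, 187.0, 44.0, 25.0], 0.94)]
scene egg_a [([212.0, 246.0, 20.0, 19.0], 0.87), ([174.0, 218.0, 18.0, 24.0], 0.83), ([293.0, 176.0, 16.0, 16.0], 0.56), ([355.0, 176.0, 12.0, 17.0], 0.48)]
scene juice_glass [([198.0, 185.0, 33.0, 38.0], 0.58)]
scene teaspoon [([239.0, 222.0, 45.0, 27.0], 0.65)]
scene mug_plain [([106.0, 202.0, 53.0, 50.0], 0.61)]
scene mug_tea [([221.0, 141.0, 38.0, 39.0], 0.65)]
top cam [ 0.412 -0.211  0.993] [[0.03, -1.0, -0.02], [-0.98, -0.03, -0.2], [0.19, 0.02, -0.98]]
top cup_a [([190.0, 211.0, 15.0, 16.0], 0.43), ([186.0, 206.0, 12.0, 17.0], 0.43), ([302.0, 224.0, 20.0, 15.0], 0.41)]
top saucer_a [([175.0, 195.0, 42.0, 42.0], 0.97), ([289.0, 202.0, 47.0, 46.0], 0.84)]
top egg_a [([304.0, 214.0, 17.0, 19.0], 0.62), ([183.0, 206.0, 15.0, 19.0], 0.62), ([199.0, 156.0, 15.0, 13.0], 0.59), ([355.0, 263.0, 16.0, 18.0], 0.57)]
top juice_glass [([230.0, 153.0, 27.0, 31.0], 0.82)]
top teaspoon [([241.0, 198.0, 8.0, 53.0], 0.66), ([289.0, 203.0, 49.0, 43.0], 0.51)]
top mug_plain [([161.0, 104.0, 37.0, 51.0], 0.77), ([242.0, 198.0, 9.0, 50.0], 0.7)]
top mug_tea [([304.0, 127.0, 34.0, 42.0], 0.94)]
0.8
```

Run:
```python
from h import *
im=vision.get_image("top");save(im,"t1.png",(150,95,390,290),3.3)
im=vision.get_image("scene");save(im,"s1.png",(90,130,390,300),2.6)
```

```text
(no output)
```

View pics/t1.png

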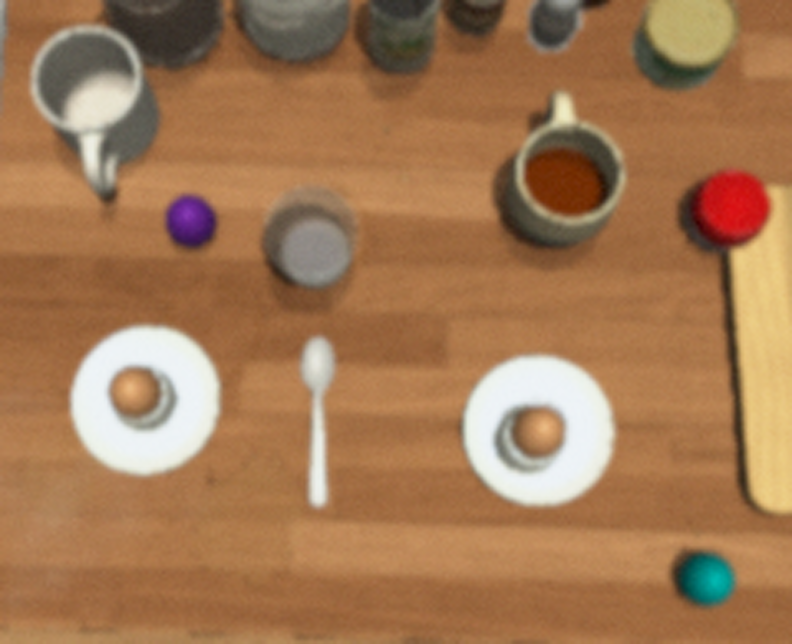

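View pics/s1.png

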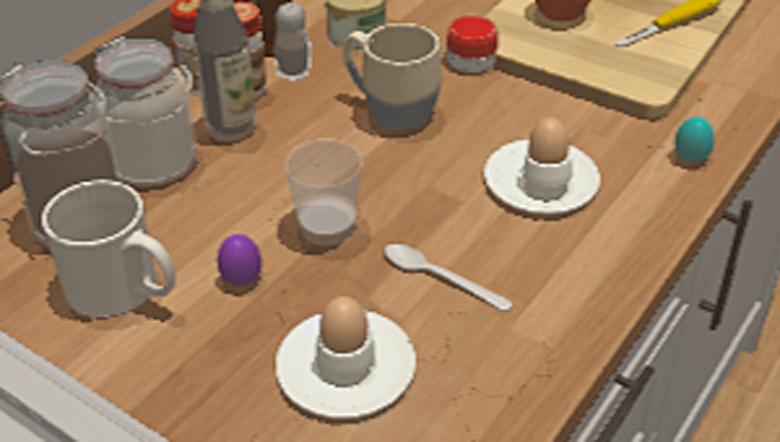

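The top view shows saucers at about (194,216) and (313,225), with brown eggs at (191,214) and (313,225). The purple egg at (208,162) and the turquoise one at (364,270) are decoys. Next I'll measure which cup is off centre.

```bash
cat >> h.py <<'E'
from scipy.optimize import minimize,least_squares
def segs(im,rois):
    hsv=cv2.cvtColor(im["pixels"],cv2.COLOR_RGB2HSV)
    out=[]
    for (x0,y0,x1,y1) in rois:
        h=hsv[y0:y1,x0:x1].astype(int)
        w=((h[...,1]<70)&(h[...,2]>120)).astype(np.uint8)
        n,l,st,_=cv2.connectedComponentsWithStats(w);k=1+np.argmax(st[1:,4]);w=(l==k).astype(np.uint8)
        cs,_=cv2.findContours(w,cv2.RETR_EXTERNAL,cv2.CHAIN_APPROX_NONE)
        c=max(cs,key=cv2.contourArea); hull=cv2.convexHull(c)
        m=np.zeros_like(w);cv2.fillPoly(m,[hull],1);m=cv2.erode(m,np.ones((3,3)))
        e=((h[...,1]>75)&m.astype(bool)).astype(np.uint8)
        out.append(((c[:,0,:]+[x0,y0]).astype(float),w,e,(x0,y0)))
    return out
def saucer(im,c,z=0.0105):
    P=np.array([ray(im,u,v,z)[:2] for u,v in c])
    f=lambda q:np.hypot(P[:,0]-q[0],P[:,1]-q[1])-q[2]
    r=least_squares(f,[*P.mean(0),.058],loss="soft_l1",f_scale=.001);return r.x
E
python3 - <<'E'
from h import *
im=vision.get_image("top");sc=vision.get_image("scene")
for nm,I,rois in(("top",im,[(165,185,225,245),(283,195,345,255)]),("scene",sc,[(190,236,256,296),(270,170,328,218)])):
    for (c,w,e,o) in segs(I,rois):
        s=saucer(I,c)
        ys,xs=np.nonzero(e);u,v=xs.mean()+o[0],ys.mean()+o[1]
        print(nm,"saucer",s.round(4),"eggpx",u.round(1),v.round(1),len(xs),"egg@.054",ray(I,u,v,.054)[:2].round(4))
        # expected seated egg px
        print("   egg offset",(ray(I,u,v,.056)[:2]-s[:2]).round(4))
    print([np.round(b["rect"],1).tolist() for b in vision.boxes_of(I,"saucer_a")],[np.round(b["rect"],1).tolist() for b in vision.boxes_of(I,"egg_a")])
for I,n,b in((im,"a.png",None),):
    A=cv2.resize(im["pixels"][190:255,165:230],None,fx=6,fy=6,interpolation=2);B=cv2.resize(im["pixels"][190:255,283:348],None,fx=6,fy=6,interpolation=2)
    cv2.imwrite("pics/ab.png",np.hstack([A,B])[:,:,::-1])
E
```

```text
top saucer [ 0.5378 -0.0178  0.0588] eggpx 190.5 213.4 167 egg@.054 [ 0.5374 -0.0184]
   egg offset [-0.0007 -0.001 ]
top saucer [ 0.5225 -0.3274  0.0587] eggpx 312.6 225.3 178 egg@.054 [ 0.5159 -0.3223]
   egg offset [-0.0069  0.0053]
[[290.2, 203.6, 47.5, 45.0], [176.5, 195.4, 38.0, 42.2]] [[305.6, 213.8, 15.5, 18.8], [198.5, 153.1, 15.5, 20.3], [351.3, 262.5, 19.1, 17.0], [184.9, 207.5, 12.0, 16.1]]
scene saucer [ 0.5384 -0.0169  0.0574] eggpx 221.8 257.5 227 egg@.054 [ 0.535  -0.0122]
   egg offset [-0.0045  0.0061]
scene saucer [ 0.5233 -0.3275  0.0574] eggpx 300.1 188.7 90 egg@.054 [ 0.512  -0.3123]
   egg offset [-0.0124  0.0175]
[[280.3, 185.8, 42.8, 26.1], [199.0, 252.8, 51.3, 34.7]] [[213.1, 245.2, 15.7, 21.7], [175.1, 222.2, 17.6, 17.8], [293.3, 174.5, 16.8, 19.0], [351.1, 176.3, 13.8, 16.1]]
```

View pics/ab.png

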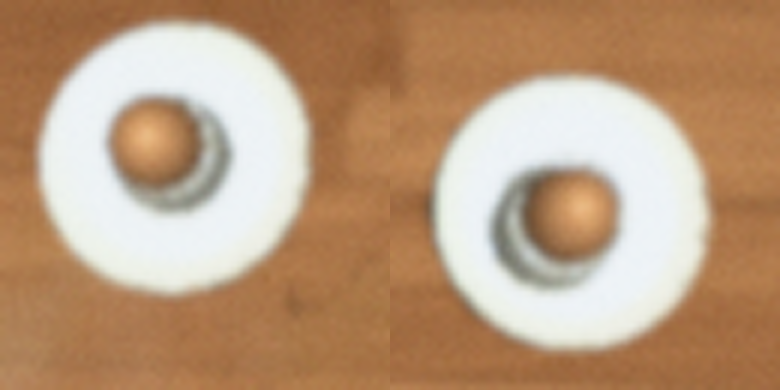

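Cup_a is the right-hand one (y≈-0.327): its egg sits about 8 mm off the saucer centre, while the left egg is centred. I'll check the direction and lean with an overlay.

```bash
cat >> h.py <<'E'
S=np.array([.5228,-.3274])
def eggpts(c,base,lean):  # lean vector (rad*dir), egg outline points as cloud hull
    a=np.linspace(0,2*np.pi,48)
    L=np.array([lean[0],lean[1],0]);ax=np.array([lean[0],lean[1],1.]);ax/=np.linalg.norm(ax)
    P=[]
    for h in np.linspace(-20,31,26):
        r=20.5*np.sqrt(max(0,1-(h/(20 if h<0 else 31))**2))/1000
        for t in a:
            v=np.array([r*np.cos(t),r*np.sin(t),(47+h)/1000])
            v=v+np.array([L[0]*v[2],L[1]*v[2],-L[:2]@v[:2]])
            P.append(v+[c[0],c[1],base])
    return np.array(P)
def overlay(im,box,s,c,base,lean,n):
    a=cv2.resize(im["pixels"][box[1]:box[3],box[0]:box[2]],None,fx=s,fy=s,interpolation=2).copy();raw=a.copy()
    f=lambda P:((np.array([proj(im,p) for p in P])-[box[0]-.5,box[1]-.5])*s).astype(np.int32).reshape(-1,1,2)
    t=np.linspace(0,2*np.pi,60)
    ci=lambda c,r,z:[(c[0]+r*np.cos(k),c[1]+r*np.sin(k),z) for k in t]
    cv2.polylines(a,[f(ci(S,.0585,.0105))],1,(255,0,0));cv2.polylines(a,[f(ci(S,.024,.007))],1,(0,0,255))
    cv2.polylines(a,[f(ci(c,.021,base))],1,(0,160,0))
    cv2.polylines(a,[f(ci([c[0]+lean[0]*.038,c[1]+lean[1]*.038],.0225,base+.038))],1,(160,0,160))
    cv2.polylines(a,[cv2.convexHull(f(eggpts(c,base,lean)))],1,(255,255,0))
    return np.hstack([raw,a])
E
python3 - <<'E'
from h import *
im=vision.get_image("top");sc=vision.get_image("scene")
d=np.array([-.79,.61])
A=overlay(im,(284,196,344,254),6,S+d*.013,.007,(0,0),"");B=overlay(sc,(270,165,330,215),6,S+d*.013,.007,(0,0),"")
cv2.imwrite("pics/ov.png",np.vstack([A[:290],B[:300]])[:,:,::-1])
from scipy.spatial.transform import Rotation
print(get_state()["tcp_rot"],get_state()["eef_pos"])
E
```

```text
[1.79993012e+02 1.60522592e-03 1.63968628e+02] [0.14497504 0.50461909 0.23132424]
```

View pics/ov.png

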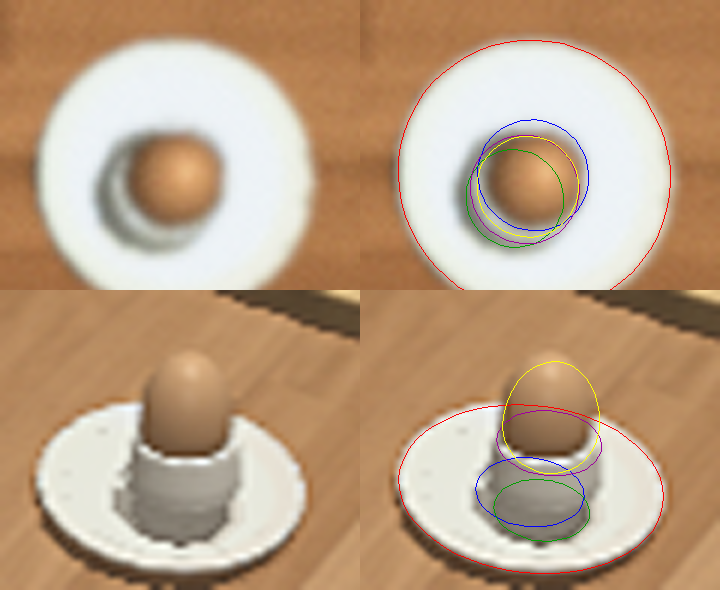

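The top crop shows the egg at about (313,226). The cup's foot and shadow lie lower left of it, so the cup is leaning into the well. It needs pushing along roughly (0.82,-0.57). I'm moving in at height with the fingers shut.

```bash
python3 -m pendant '{"offset":[[1,-1,0],[1,-1,0],[1,-1,0],[1,-1,0],[1,-1,0],[1,-1,0],[1,-1,0],[1,-1,0],[1,-1,0],[1,-1,0],[1,-1,0],[1,-1,0]],"twist":[[0,0,-0.184],[0,0,-0.184],[0,0,-0.184],[0,0,-0.184],[0,0,-0.184],[0,0,-0.184],[0,0,-0.184],[0,0,-0.184],[0,0,-0.184],[0,0,-0.184],[0,0,-0.184],[0,0,-0.184]],"claw":[1,1,1,1,1,1,1,1,1,1,1,1]}' 20
python3 -m pendant '{"offset":[[0.15,-1,0],[0.15,-1,0],[0.15,-1,0],[0.15,-1,0],[0.15,-1,0],[0.15,-1,0],[0.15,-1,0],[0.15,-1,0],[0.15,-1,0],[0.15,-1,0],[0.15,-1,0],[0.15,-1,0]],"twist":[[0,0,0],[0,0,0],[0,0,0],[0,0,0],[0,0,0],[0,0,0],[0,0,0],[0,0,0],[0,0,0],[0,0,0],[0,0,0],[0,0,0]],"claw":[1,1,1,1,1,1,1,1,1,1,1,1]}'
python3 -m pendant '{"offset":[[0.15,-1,0],[0.15,-1,0],[0.15,-1,0],[0.15,-1,0],[0.15,-1,0],[0.15,-1,0],[0.15,-1,0],[0.15,-1,0],[0.15,-1,0],[0.15,-1,0],[0.15,-1,0],[0,0,0]],"twist":[[0,0,0],[0,0,0],[0,0,0],[0,0,0],[0,0,0],[0,0,0],[0,0,0],[0,0,0],[0,0,0],[0,0,0],[0,0,0],[0,0,0]],"claw":[1,1,1,1,1,1,1,1,1,1,1,1]}'
```

```text
time: 2.5
eef_pos: [0.3857, 0.2637, 0.2314]
tcp_rot: [180.0, 0.0, 144.9]
wrist_force: [1.0, 1.0, 0.2]
opening: 0.0001
grasp_force: 0.0
time: 3.7
eef_pos: [0.421, 0.0238, 0.2314]
tcp_rot: [180.0, 0.0, 145.0]
wrist_force: [0.5, 0.4, -0.5]
opening: -0.0002
grasp_force: 0.0
time: 4.9
eef_pos: [0.4539, -0.197, 0.231]
tcp_rot: [-180.0, -0.0, 144.9]
wrist_force: [0.1, 0.6, 0.8]
opening: -0.0001
grasp_force: 0.0
```

```bash
python3 -m pendant '{"offset":[[0.1,-1,0],[0.1,-1,0],[0.1,-1,0],[0.1,-1,0],[0.05,-0.4,0],[0,0,-1],[0,0,-1],[0,0,-1],[0,0,-1],[0,0,-1],[0,0,-1],[0,0,-1]],"twist":[[0,0,0],[0,0,0],[0,0,0],[0,0,0],[0,0,0],[0,0,0],[0,0,0],[0,0,0],[0,0,0],[0,0,0],[0,0,0],[0,0,0]],"claw":[1,1,1,1,1,1,1,1,1,1,1,1]}'
python3 -m pendant '{"offset":[[0,0,-1],[0,0,-1],[0,0,-0.8],[0,0,-0.7],[0,0,0],[0,0,0]],"twist":[[0,0,0],[0,0,0],[0,0,0],[0,0,0],[0,0,0],[0,0,0]],"claw":[1,1,1,1,1,1]}'
cat > look.py <<'E'
import sys
from h import *
im=vision.get_image("top");sc=vision.get_image("scene")
A=cv2.resize(im["pixels"][190:260,275:355],None,fx=5,fy=5,interpolation=2);B=cv2.resize(sc["pixels"][155:225,260:340],None,fx=5,fy=5,interpolation=2)
cv2.imwrite("pics/%s.png"%sys.argv[1],np.hstack([A,B])[:,:,::-1])
for I,n in((im,"top"),(sc,"scene")):
    print(n,[(np.round(b["rect"],1).tolist(),round(b["p"],2)) for b in vision.boxes_of(I,"egg_a")])
# egg centroid in top by colour (orange-ish within saucer)
h=cv2.cvtColor(im["pixels"],cv2.COLOR_RGB2HSV)[200:245,295:332].astype(int)
m=((h[...,1]>85)).astype(np.uint8)
n,l,st,ce=cv2.connectedComponentsWithStats(m)
for k in range(1,n):
    if st[k,4]>80: u,v=ce[k]+[295,200];print(st[k],"egg off",((ray(im,u,v,.056)[:2]-S)*1000).round(1))
s=get_state();print(s["time"],np.round(s["eef_pos"],4),np.round(s["wrist_force"],2))
E
python3 look.py p1
```

```text
time: 6.1
eef_pos: [0.4631, -0.2823, 0.0907]
tcp_rot: [180.0, 0.0, 145.0]
wrist_force: [0.2, -1.2, -0.3]
opening: 0.0002
grasp_force: 0.0
time: 6.7
eef_pos: [0.4633, -0.2832, 0.0218]
tcp_rot: [180.0, 0.0, 145.0]
wrist_force: [0.4, -0.4, 0.5]
opening: 0.0001
grasp_force: 0.0
top [([184.7, 205.7, 13.8, 17.6], 0.76), ([197.2, 154.4, 20.9, 15.2], 0.52), ([304.4, 126.6, 36.7, 45.8], 0.51), ([238.7, 196.8, 13.0, 52.4], 0.49), ([353.7, 263.3, 18.0, 17.6], 0.47)]
scene [([211.0, 247.2, 19.5, 17.0], 0.9), ([174.1, 221.4, 18.0, 18.1], 0.6), ([302.3, 189.2, 1.1, 1.2], 0.53), ([350.6, 176.2, 17.8, 15.1], 0.45)]
[  0   0  37  11 142] egg off [51.  -7.9]
6.9 [ 0.4635 -0.2837  0.0224] [-0.44  0.39 -0.4 ]
```

View pics/p1.png

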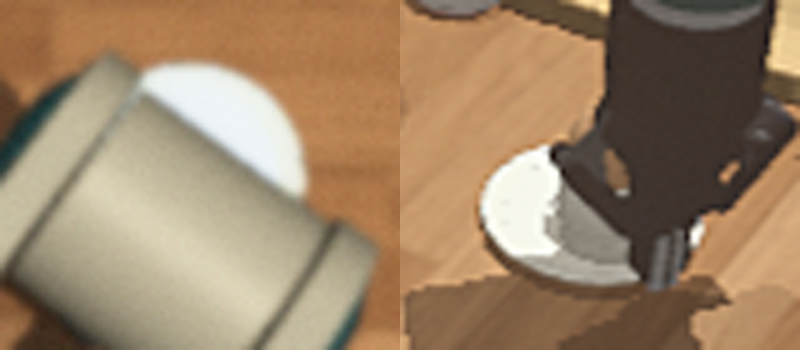

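Both cameras are blocked by the gripper, so I'll advance in small force-watched steps and back off to check.

```bash
python3 -m pendant '{"offset":[[0.16,-0.115,0],[0.16,-0.115,0],[0.16,-0.115,0],[0.16,-0.115,0],[0.16,-0.115,0],[0,0,0]],"twist":[[0,0,0],[0,0,0],[0,0,0],[0,0,0],[0,0,0],[0,0,0]],"claw":[1,1,1,1,1,1]}'
for i in 1 2 3 ; do python3 -m pendant '{"offset":[[0.04,-0.029,0],[0.04,-0.029,0],[0,0,0]],"twist":[[0,0,0],[0,0,0],[0,0,0]],"claw":[1,1,1]}' | egrep "eef|force"; done
```

```text
time: 7.5
eef_pos: [0.4793, -0.2952, 0.0213]
tcp_rot: [180.0, 0.0, 145.0]
wrist_force: [-0.5, -0.1, 0.1]
opening: -0.0001
grasp_force: 0.0
eef_pos: [0.4806, -0.2961, 0.0213]
wrist_force: [-0.0, 0.2, -0.1]
grasp_force: 0.0
eef_pos: [0.4822, -0.2972, 0.0213]
wrist_force: [-0.5, 0.5, -0.3]
grasp_force: 0.2
eef_pos: [0.4838, -0.2984, 0.0213]
wrist_force: [0.2, -0.1, 0.2]
grasp_force: 0.2
```

```bash
for i in 1 2 3; do python3 -m pendant '{"offset":[[0.04,-0.029,0],[0.04,-0.029,0],[0,0,0]],"twist":[[0,0,0],[0,0,0],[0,0,0]],"claw":[1,1,1]}' | egrep "eef|wrist"; done
python3 -m pendant '{"offset":[[-0.5,0.35,0],[-0.7,0.5,0],[-0.7,0.5,0.5],[-0.7,0.5,1],[-0.8,0.57,1],[-0.8,0.57,1],[-0.8,0.57,1],[-0.5,0.3,1],[0,0,0]],"twist":[[0,0,0],[0,0,0],[0,0,0],[0,0,0],[0,0,0],[0,0,0],[0,0,0],[0,0,0],[0,0,0]],"claw":[1,1,1,1,1,1,1,1,1]}'
python3 look.py p2
```

```text
eef_pos: [0.4855, -0.2996, 0.0213]
wrist_force: [-0.9, -0.2, -0.2]
eef_pos: [0.4871, -0.3008, 0.0214]
wrist_force: [0.3, 0.8, -0.2]
eef_pos: [0.4887, -0.3019, 0.0214]
wrist_force: [-0.7, 0.1, -0.1]
time: 10.2
eef_pos: [0.3793, -0.2252, 0.1344]
tcp_rot: [180.0, 0.4, 145.0]
wrist_force: [0.6, -0.2, -0.0]
opening: -0.0
grasp_force: 0.0
top [([307.0, 214.8, 16.2, 16.8], 0.73), ([356.3, 261.4, 17.7, 18.5], 0.7), ([198.8, 156.2, 16.7, 13.2], 0.51), ([171.5, 196.5, 45.8, 39.2], 0.17)]
scene [([293.4, 173.7, 12.5, 19.2], 0.58), ([212.9, 243.1, 17.7, 21.9], 0.58), ([173.9, 220.4, 18.6, 21.4], 0.5), ([350.9, 174.3, 15.4, 20.2], 0.43)]
[  0   0  37  11 175] egg off [49.6  2.1]
[ 12  17  15  14 171] egg off [-2.6  2. ]
10.4 [ 0.3785 -0.2246  0.1302] [ 0.17  0.02 -0.45]
```

View pics/p2.png

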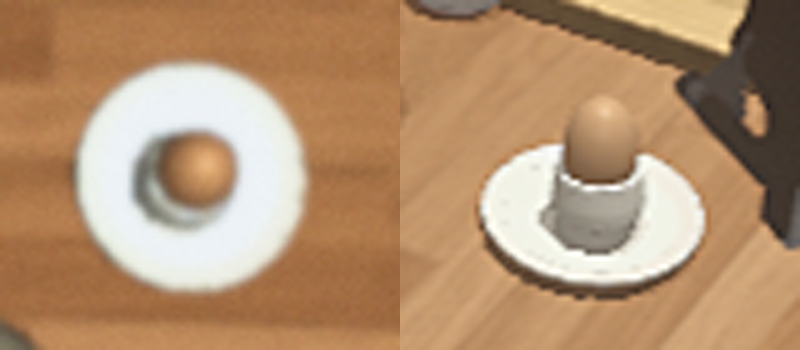

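The egg moved from 8.5 mm to about 3 mm off centre and the saucer hasn't moved. The cup still leans, so I'll return along the same line and push about 5 mm more.

```bash
python3 -m pendant '{"offset":[[0.5,-0.3,-1],[0.8,-0.57,-1],[0.8,-0.57,-1],[0.8,-0.57,-1],[0.7,-0.5,-1],[0.7,-0.5,-0.5],[0.5,-0.35,0],[0.3,-0.22,0],[0.16,-0.115,0],[0.08,-0.06,0],[0,0,0]],"twist":[[0,0,0],[0,0,0],[0,0,0],[0,0,0],[0,0,0],[0,0,0],[0,0,0],[0,0,0],[0,0,0],[0,0,0],[0,0,0]],"claw":[1,1,1,1,1,1,1,1,1,1,1]}'
for i in 1 2 3; do python3 -m pendant '{"offset":[[0.04,-0.029,0],[0.04,-0.029,0],[0,0,0]],"twist":[[0,0,0],[0,0,0],[0,0,0]],"claw":[1,1,1]}' | egrep "eef|wrist"; done
```

```text
time: 11.5
eef_pos: [0.4854, -0.2997, 0.0214]
tcp_rot: [180.0, 0.0, 145.0]
wrist_force: [-0.7, -0.0, -0.5]
opening: 0.0002
grasp_force: 0.0
eef_pos: [0.487, -0.3009, 0.0215]
wrist_force: [0.7, 0.0, -0.0]
eef_pos: [0.4886, -0.3021, 0.0213]
wrist_force: [-0.6, 1.2, -1.2]
eef_pos: [0.4902, -0.3033, 0.0213]
wrist_force: [-0.5, 0.6, 0.1]
```

```bash
for i in 1 2 3; do python3 -m pendant '{"offset":[[0.02,-0.0145,0],[0.02,-0.0145,0],[0,0,0]],"twist":[[0,0,0],[0,0,0],[0,0,0]],"claw":[1,1,1]}' | egrep "eef|wrist"; done
python3 -m pendant '{"offset":[[-0.5,0.35,0],[-0.7,0.5,0],[-0.7,0.5,0.5],[-0.7,0.5,1],[-0.8,0.57,1],[-0.8,0.57,1],[-0.8,0.57,1],[-0.5,0.3,1],[0,0,0]],"twist":[[0,0,0],[0,0,0],[0,0,0],[0,0,0],[0,0,0],[0,0,0],[0,0,0],[0,0,0],[0,0,0]],"claw":[1,1,1,1,1,1,1,1,1]}'|grep time
cat >> look.py <<'E'
for c,*_ in segs(im,[(283,195,345,255)]): print("saucer",saucer(im,c).round(4))
E
python3 look.py p3
```

```text
eef_pos: [0.491, -0.3038, 0.0213]
wrist_force: [0.2, 0.2, -0.2]
eef_pos: [0.4918, -0.3044, 0.0213]
wrist_force: [-0.1, 0.2, -0.1]
eef_pos: [0.4926, -0.305, 0.0213]
wrist_force: [-0.3, 0.9, -0.6]
time: 14.2
top [([183.2, 207.0, 16.5, 16.7], 0.79), ([354.1, 262.2, 16.7, 19.4], 0.64), ([197.0, 153.5, 15.9, 15.6], 0.61), ([304.9, 213.3, 16.9, 17.8], 0.55), ([287.7, 204.8, 48.3, 41.5], 0.32)]
scene [([212.7, 245.2, 19.1, 21.3], 0.91), ([294.1, 175.8, 12.5, 16.8], 0.8), ([171.6, 221.6, 17.9, 18.1], 0.7)]
[  0   0  37  11 177] egg off [49.7  2.2]
[ 12  17  15  14 165] egg off [-2.2  2.4]
14.4 [ 0.3825 -0.2278  0.1302] [-0.72 -0.89 -0.62]
saucer [ 0.5224 -0.3274  0.0586]
```

View pics/p3.png

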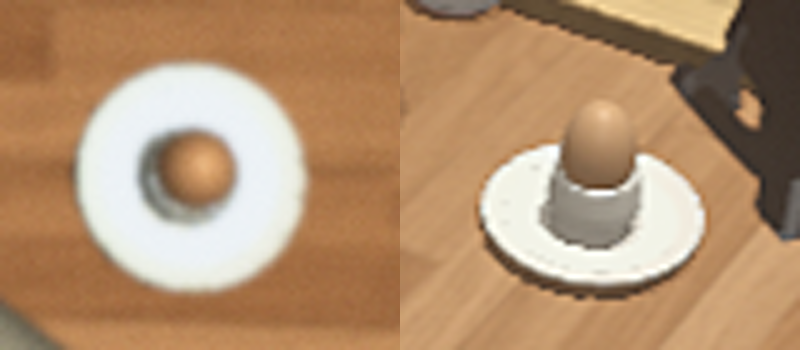

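The cup now looks upright and the egg top is lower. I'll compare it with a seated-level model, using the known-seated cup_b as reference.

Run:
```python
import h
from h import *
im=vision.get_image("top");sc=vision.get_image("scene")
c=np.array([-.0016,.0018])
A=overlay(sc,(270,165,330,215),6,S+c,.004,(0,0),"")
A2=overlay(im,(284,196,344,246),6,S+c,.004,(0,0),"")[:,360:]
h.S=np.array([.538,-.0175])
B=overlay(sc,(192,238,252,288),6,h.S,.004,(0,0),"")[:,360:]
cv2.imwrite("pics/ov2.png",np.vstack([A,np.hstack([A2,B])])[:,:,::-1])
```

```text
(no output)
```

View pics/ov2.png

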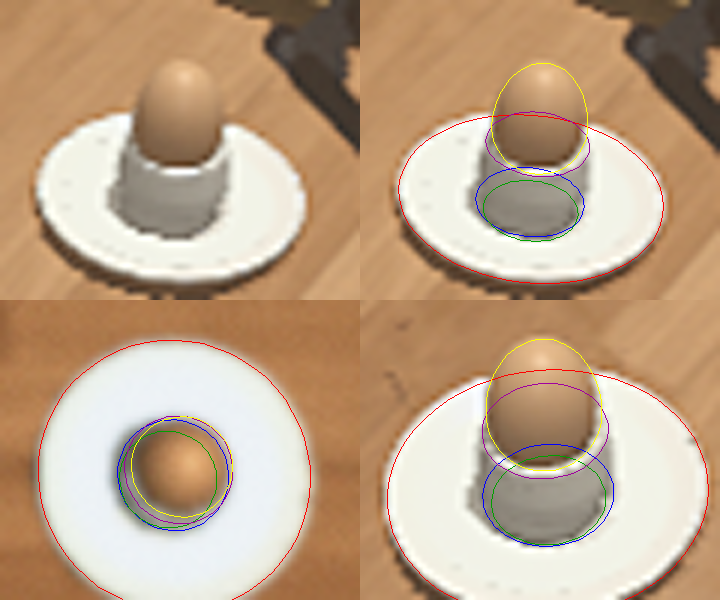

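The model fits A about as well as it fits the seated cup B, with the foot about 2 mm off centre, inside the well's 3 mm play. One last 1.5 mm nudge will centre it and confirm it is free in the well; the far wall is still several mm away.

```bash
python3 -m pendant '{"offset":[[0.5,-0.3,-1],[0.8,-0.57,-1],[0.8,-0.57,-1],[0.8,-0.57,-1],[0.7,-0.5,-1],[0.7,-0.5,-0.5],[0.5,-0.35,0],[0.3,-0.22,0],[0.16,-0.115,0],[0.08,-0.06,0],[0,0,0]],"twist":[[0,0,0],[0,0,0],[0,0,0],[0,0,0],[0,0,0],[0,0,0],[0,0,0],[0,0,0],[0,0,0],[0,0,0],[0,0,0]],"claw":[1,1,1,1,1,1,1,1,1,1,1]}' | egrep "eef|wrist"
python3 -m pendant '{"offset":[[0.04,-0.029,0],[0.04,-0.029,0],[0.04,-0.029,0],[0.03,-0.02,0],[0.02,-0.0145,0],[0.02,-0.0145,0],[0.02,-0.0145,0],[0.02,-0.0145,0],[0,0,0]],"twist":[[0,0,0],[0,0,0],[0,0,0],[0,0,0],[0,0,0],[0,0,0],[0,0,0],[0,0,0],[0,0,0]],"claw":[1,1,1,1,1,1,1,1,1]}' | egrep "eef|wrist"
python3 -m pendant '{"offset":[[-0.2,0.14,0],[-0.7,0.5,0],[-0.7,0.5,0.5],[-0.7,0.5,1],[-0.8,0.57,1],[-0.8,0.57,1],[-0.8,0.57,1],[-0.8,0.57,1],[0,0,0],[0,0,0]],"twist":[[0,0,0],[0,0,0],[0,0,0],[0,0,0],[0,0,0],[0,0,0],[0,0,0],[0,0,0],[0,0,0],[0,0,0]],"claw":[1,1,1,1,1,1,1,1,1,1]}'|grep time
python3 look.py p4
python3 - <<'E'
import h
from h import *
im=vision.get_image("top");sc=vision.get_image("scene")
A=overlay(sc,(270,165,330,215),6,S,.004,(0,0),"")
A2=overlay(im,(284,196,344,246),6,S,.004,(0,0),"")[:,360:]
h.S=np.array([.538,-.0175])
B=overlay(sc,(192,238,252,288),6,h.S,.004,(0,0),"")[:,360:]
cv2.imwrite("pics/ov3.png",np.vstack([A,np.hstack([A2,B])])[:,:,::-1])
E
```

```text
eef_pos: [0.4894, -0.3029, 0.0215]
wrist_force: [-0.1, 1.7, 0.3]
eef_pos: [0.494, -0.3062, 0.0213]
wrist_force: [-0.8, 1.1, 0.5]
time: 17.5
top [([182.5, 206.3, 16.2, 15.9], 0.77), ([197.4, 153.0, 15.6, 18.0], 0.72), ([306.3, 212.8, 17.7, 18.3], 0.55)]
scene [([214.1, 243.6, 15.4, 19.9], 0.77), ([172.0, 220.1, 21.3, 21.0], 0.56), ([223.8, 141.1, 36.9, 38.6], 0.56), ([294.2, 173.9, 12.7, 15.8], 0.47), ([351.8, 179.5, 13.9, 12.4], 0.45)]
[  0   0  37  11 177] egg off [49.7  2.2]
[ 12  16  15  14 166] egg off [0.3 0.5]
17.7 [ 0.3839 -0.2277  0.1302] [-0.29 -0.17 -0.55]
saucer [ 0.5225 -0.3275  0.0585]
```

View pics/ov3.png

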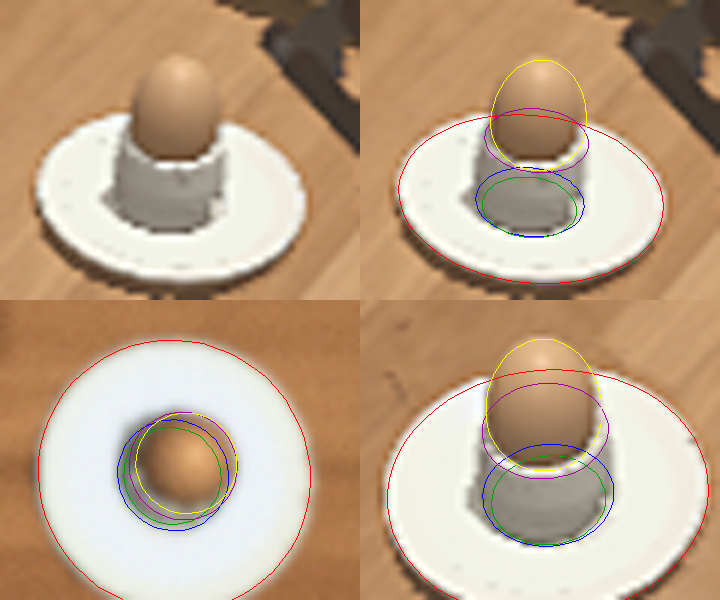

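The egg is now within 1 mm of centre in the top view. I'll do one numeric check of height and lean: fit shifts of the egg and foot outlines for A, with B as reference.

```bash
cat > fit.py <<'E'
import h
from h import *
from scipy.ndimage import map_coordinates,gaussian_filter
def avg(n,k=4):
    L=[vision.get_image(n) for _ in range(k)];g=np.mean([i["pixels"].astype(float) for i in L],0);return L[-1],g
def shift(im,g,hull,sel):
    # best (du,dv) so that contour lies on strong gradient
    G=sum(np.hypot(*np.gradient(gaussian_filter(g[...,k],.7))) for k in range(3))
    p=hull[sel(hull)];best=max(((map_coordinates(G,[p[:,1]+dv,p[:,0]+du],order=1).mean(),du,dv) for du in np.arange(-3,3.01,.1) for dv in np.arange(-3,3.01,.1)));return best
def dense(P):
    q=cv2.convexHull(P.astype(np.float32))[:,0];q=np.vstack([q,q[:1]]);s=np.r_[0,np.cumsum(np.hypot(*np.diff(q,axis=0).T))];t=np.linspace(0,s[-1],200)
    return np.c_[np.interp(t,s,q[:,0]),np.interp(t,s,q[:,1])]
t=np.linspace(0,2*np.pi,80)
for n in("scene","top"):
    im,g=avg(n)
    for nm,c in(("A",[.5228,-.3274]),("B",[.538,-.0175])):
        e=dense(np.array([proj(im,p) for p in eggpts(c,.004,(0,0))]))
        s=np.median(e[:,1])
        r=shift(im,g,e,(lambda q:q[:,1]<q[:,1].min()+.62*np.ptp(q[:,1])) if n=="scene" else (lambda q:q[:,1]>-1))
        sa=dense(np.array([proj(im,(c[0]+.0585*np.cos(k),c[1]+.0585*np.sin(k),.0105)) for k in t]))
        r2=shift(im,g,sa,lambda q:q[:,1]>-1)
        out=[n,nm,"egg",np.round(r,2),"saucer",np.round(r2,2)]
        if n=="scene":
            rim=dense(np.array([proj(im,(c[0]+.0215*np.cos(k),c[1]+.0215*np.sin(k),.042)) for k in t]))
            out+=["rimfront",np.round(shift(im,g,rim,lambda q:q[:,1]>q[:,1].mean()),2)]
            o=np.array([proj(im,(c[0]+a*np.cos(k),c[1]+a*np.sin(k),z)) for k in t for a,z in((.025,.0175),(.025,.026))])
            b=dense(o);w=b[:,0].mean();hw=np.ptp(b[:,0])/2
            out+=["belly",np.round(shift(im,g,b,lambda q:abs(q[:,0]-w)>.85*hw),2)]
        print(*out)
        J=np.array([proj(im,np.r_[c,.05]+d)-proj(im,np.r_[c,.05]) for d in np.eye(3)*.001])
        print("   px per mm x,y,z",J.round(2).tolist())
E
python3 fit.py
```

```text
scene A egg [61.91 -1.2   3.  ] saucer [134.22   0.    -0.5 ] rimfront [124.58  -0.9   -1.9 ] belly [104.66  -1.     3.  ]
   px per mm x,y,z [[-0.34, -0.14], [-0.19, 0.19], [0.03, -0.3]]
scene B egg [79.16 -0.5   0.1 ] saucer [136.21  -0.4   -0.6 ] rimfront [129.07  -0.5   -1.8 ] belly [94.77 -1.    3.  ]
   px per mm x,y,z [[-0.37, -0.2], [-0.29, 0.29], [-0.02, -0.32]]
top A egg [80.85  0.1  -0.5 ] saucer [105.78   0.2    0.2 ]
   px per mm x,y,z [[0.0, -0.4], [-0.4, -0.01], [0.05, -0.05]]
top B egg [86.35  0.    0.  ] saucer [1.0904e+02 1.0000e-01 0.0000e+00]
   px per mm x,y,z [[0.03, -0.4], [-0.4, -0.01], [-0.08, -0.06]]
```

The rim, egg and saucer residuals all agree with a level cup at seated height, about 1.5 mm from the well's centre and within its 3 mm play. The egg is in the cup and the saucer hasn't moved. The arm is clear, so I'm handing the job in.

```bash
python3 -c "
from workcell import workorder
print(workorder.sign_off())"
```

```text
the job is handed in; nothing more can be done
None
```

I nudged cup_a into its well and handed the job in: the camera checks show it standing level with the egg still in it and its saucer unmoved, and the arm never went near the other things.

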